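Seat a trimming blade over its hidden locating pin and bolt it in

ROBOT

A 7-joint arm with a two-finger parallel gripper is mounted at the origin on a cart in front of the work surface, level with it; the furniture and walls round the work are solid. World frame = base frame: x ahead of the robot, y to its left, z up, the work surface at z = 0. Lengths are in m, angles in rad, forces in N, time in s.
With the tool pointing down it reaches from about 0.425 to 0.825 m from the base axis. Payload 3.6 kg.
Tool frame: the origin (TCP) lies midway between the tips of the shut fingers; the grasp point (between the pads) lies 19 mm behind it; z points along the fingers, y is the line along which they close (so a half turn about z gives the same grasp; the last joint's range is limited). The gripper opens to 93 mm and grips with 3 to 60 N. Pads are 15 mm wide; open, the fingers measure 128 mm over their backs; the gripper's body (75 mm by 188 mm) begins 65 mm behind the grasp point.
Start: joints at [-1.244, 0.615, -0.013, 1.423, 0.008, 1.103, -0.04], TCP at [0.225, 0.61, 0.219] pointing down, gripper open.
Joint ranges: [-3.12, 3.12], [-0.3, 2.06], [-1.34, 1.32], [0.26, 2.42], [-1.36, 4.5], [0.01, 1.98], [-2.84, 2.84]. Speed limits (rad/s): [2.79, 2.79, 3.14, 3.14, 3.14, 3.14, 3.14].

INTERFACE

Orientations are given as a rotation vector (axis times angle).
In Python, from bench import * gives the robot as it stands.
- The arm moves only by the tool move_arm, never from a script. Its argument "rows" is a list of rows, each a list of 4 numbers: the shift along the tool's x, y, z in cm, then the turn about the tool's z in degrees. In form: [[tx, ty, tz, twist], ...]. A call has 1 to 12 rows; each row is the pose to reach, as a shift and turn from the pose commanded when the call began, along the tool's axes at that moment; what a row does not reach only later rows make up. A row lasts 1/10 s, in which the tool goes at most 50 mm and 8.59 degrees, less where a joint would pass 70% of its speed; a pose out of reach is approached as far as the arm can. A call with a gripper value outside its range is refused whole. "hand" is the finger opening in cm, from 0 to 9.3, set as the call begins (left out, the last holds). The fingers move at their own pace and stop on an object; the grip force is fixed at half the most. Time passes only in rows, so rows that repeat a pose let the fingers close. It gives the time, the measured TCP pose, the force, the opening and the grip force at its end, in the units of the state.
- state(): the state, without advancing time (a new reading comes with each control period).
- read_camera(name): name is "scene" or "top"; returns the picture (400x640x3 uint8, red, green, blue); there is no depth.
- camera_model(name): a dict with "fx", "fy", "cx", "cy" (pixels), "dist_coeffs" ([k1, k2, p1, p2, k3] as OpenCV has them; the pictures are not rectified), "T" (4x4, takes a point from camera to world coordinates). Camera axes: x right, y up, looking along -z (the intrinsics and any distortion apply to the point x, -y, -z); pixel columns grow to the right and rows downward; lengths in m; the calibration is good to about 2 mm. A picture is of the moment at which its call begins. camera_model takes no time and is no camera call.
- job_done(): hands the job in; it is judged then, once.
The state is a dict: "t": time; "q": joint angles; "joint_vel": joint speeds; "effort": joint torques, N m; "position": TCP position; "orientation": TCP orientation; "force": force on the tool from outside, world axes, zero at the start; "torque": the same for the moment, N m; "grip_width": finger opening in m; "grasp_force": force on a finger pad.
Only numpy, scipy, OpenCV 4.12 (cv2) and the standard library are available. Lean on these libraries where they do the work, as an engineer would, in place of code of your own. Each camera call takes 0.05 s, during which the arm holds its last target. There are 200 camera calls.

TASK

Fit the steel trimming blade into the bench holder: lay it flat on the holder's bed, grip bar up and notch towards the hood, and slide it back under the hood until its notch goes over the locating pin hidden there and its back edge sits fully home and square against the rear stop. The pin can stand anywhere along its slot near the middle of the hood, so feel for it gently and never force the blade against it. Then slide the keeper bolt fully across in front of the blade, leave the blade home and everything released, and leave the other things alone.

Things in the scene. Friction and masses are not known exactly. Their poses are not given: they have to be found in the camera images.
- blade: Flat steel trimming blade, loose, 60 (its x) x 120 (its y) x 5 mm thick, 0.15 to 0.3 kg. Origin: centre of the plate's underside; x points to the notched back edge, z up. The ground edge is the short end at +y. It starts lying flat on the worktop, grip bar up.
- blade_bar (a point): Middle of the black plastic grip bar on the blade's top face, 19 mm above the blade's underside and 16 mm in front of its origin (blade x = -16 mm, y = 0). The bar is 12 mm thick (along blade x), 44 mm long (along y) and reaches from 5 to 33 mm above the underside.
- blade_notch (a point): Middle of the mouth of the U-shaped notch in the blade's back edge, at the underside (blade x = 30 mm, y = 0). The notch is 8 mm wide and 11 mm deep; its mouth corners are rounded to a 2 mm radius.
- holder: Grey metal blade holder, fixed to the worktop. Origin: on the worktop under the bed; x points to the rear stop, y left seen from the front, z up. The flat bed's top is 14 mm above the origin, from x = -55 to 60 and y = -156 to 48 mm. The rear stop is an upright face at x = 45 mm, y = -76 to 48 mm.
- hood_lip (a point): Middle of the front edge of the hood plate's underside (holder x = 29, y = 0, z = 21.5 mm). The hood runs from here back over the rear stop, y = -76 to 48 mm; its underside is 7.5 mm and its top 13.5 mm above the bed. The blade goes under it, the grip bar does not.
- pin_slot (a point): Middle of the slot on the bed under the hood (holder x = 39, y = 0, z = 14 mm). One upright pin, 6 mm diameter, bed to hood, stands in it at an unmeasured place up to 20 mm to either side along holder y, set anew each time and locked. More than 25 N of the blade on pin or holder there is too much; 4 to 10 N seats it.
- home (a point): Where the blade's origin lies when home if the pin is central (holder x = 15, y = 0, z = 14 mm); otherwise it is shifted along y as the pin is, within 1 mm. Blade and holder axes are then parallel. With the notch off the pin, the blade's back edge stops against the pin 9 mm short (origin at holder x = 6 mm).
- keeper (a joint): Keeper bolt on the bed, in m: 0 open (start), 0.064 fully across (end stop). Slides along holder +y with 1.5 N friction, stays where left. 10 mm wide (centre holder x = -22.5), 8.5 high; tip at holder y = -92 mm open, -28 across. It passes 2.5 mm in front of a blade that is home and strikes one that is not. Guide rails beside it, 9 mm high, end at holder y = -96 mm.
- keeper_knob (a point): Middle of the keeper bolt's upright black knob (16 mm diameter, from 13 to 37 mm above the bed; this point is 25 mm above the bed). It moves with the bolt: at holder x = -22.5 mm, y = -118 mm open and -54 mm across.
- petri_0: Clear petri dish, 61 mm across, 15 mm high, bystander. Origin under its centre.
- blade_dispenser: Green blade dispenser, 26 x 96 x 14 mm, bystander. Origin under its centre.
- forceps: Steel forceps, 14 x 116 x 10 mm, bystander. Origin under the centre.
- slide_box_brown: Brown slide box, 52 x 72 x 22 mm, bystander. Origin under its centre.
Things that resemble listed ones, but are neither listed nor needed, are in the scene too. Several things look just like the blade: the one meant starts nearest to the robot's base.

How it is judged:
On the way, in this order (a step that is already met when the one before it is completed fails the run):
1. the blade is home over the pin, flat and square against the rear stop, while the keeper is still open (x of blade in the frame of holder between 0.013 and 0.017 m and y of blade in the frame of holder between -0.025 and 0.025 m and z of blade in the frame of holder below 0.016 m and angle between blade's own z axis and vertical below 0.04 rad and angle between the x axis of blade and the x axis of holder, either way round below 0.04 rad and value of joint keeper below 0.01 m), for 0.2 s.
2. the keeper bolt is slid fully across (value of joint keeper above 0.06 m), for 0.2 s.
At the end, for the whole second after the job is handed in: The blade lies flat on the bed (within 2 mm and 0.04 rad), its notch over the pin and its origin 13 to 17 mm along the holder's x (home is 15) and within 25 mm of its middle, square to the holder within 0.04 rad, at rest; the keeper bolt is at least 60 mm across (x of blade in the frame of holder between 0.013 and 0.017 m and y of blade in the frame of holder between -0.025 and 0.025 m and z of blade in the frame of holder below 0.016 m and angle between blade's own z axis and vertical below 0.04 rad and angle between the x axis of blade and the x axis of holder, either way round below 0.04 rad and value of joint keeper above 0.06 m and linear speed of blade below 0.01 m/s); the robot touches nothing.
It fails at once if the blade is forced against the pin or the holder with more than 25 N while its back edge is well under the hood (contact force between blade and holder above 25 N and x of blade in the frame of holder above 0.002 m).
It fails at once if the petri dish is moved by more than 20 mm (distance of petri_0 from where it was at the start of the episode above 0.02 m).
It fails at once if the green blade dispenser is moved by more than 20 mm (distance of blade_dispenser from where it was at the start of the episode above 0.02 m).
It fails at once if the forceps is moved by more than 20 mm (distance of forceps from where it was at the start of the episode above 0.02 m).
It fails at once if the brown slide box is moved by more than 20 mm (distance of slide_box_brown from where it was at the start of the episode above 0.02 m).
It also fails if it takes over 61 s, if anything falls off the work surface, if the arm or the gripper's body presses on something with over 40 N, if the wrist force passes 120 N, or if a joint passes its speed limit or range.

## Working session

There is one attempt and no reset: what is moved stays moved. The work goes in short steps, Python scripts to look and compute and a tool call to move; the robot and the scene stay as the last step left them, time stands still between calls to the robot, and variables do not carry over. Pictures are saved under pics/ and viewed, at most 10 in all, crops included, and the job is handed in when it is done.

Besides the shell and the picture viewer there is one more tool, called after "Call:" by a JSON object that holds its "api" and its "payload", one argument or row to a line. move_arm: Moves the arm, as the interface text tells. Its arguments: {"type":"object","properties":{"rows":{"type":"array"},"hand":{"type":"number"}},"required":["rows"]}

```bash
mkdir -p pics; ls; cat > h.py <<'E'
from bench import *
import numpy as np, cv2
from scipy.spatial.transform import Rotation as R
def snap(cam,fn):
    im=read_camera(cam); cv2.imwrite('pics/'+fn,cv2.cvtColor(im,cv2.COLOR_RGB2BGR)); return im
def KD(m): return np.array([[m['fx'],0,m['cx']],[0,m['fy'],m['cy']],[0,0,1.]]),np.array(m['dist_coeffs'])
def px2w(cam,uv,z):
    m=camera_model(cam);K,D=KD(m);T=np.array(m['T'])
    p=cv2.undistortPoints(np.array(uv,float).reshape(-1,1,2),K,D).reshape(-1,2)
    d=np.c_[p[:,0],-p[:,1],-np.ones(len(p))]@T[:3,:3].T
    o=T[:3,3]; return o+d*((z-o[2])/d[:,2])[:,None]
def w2px(cam,P):
    m=camera_model(cam);K,D=KD(m);T=np.array(m['T'])
    c=(np.atleast_2d(P)-T[:3,3])@T[:3,:3]; c=c*[1,-1,-1]
    return cv2.projectPoints(c,np.zeros(3),np.zeros(3),K,D)[0].reshape(-1,2)
E
python3 - <<'E'
from h import *
a=snap('scene','s0.png');b=snap('top','t0.png')
s=state();print({k:np.round(v,3) for k,v in s.items()})
for c in('scene','top'):
    m=camera_model(c);print(c,m['fx'],m['dist_coeffs'],np.round(m['T'],3).tolist())
E
```

```text
pics
{'t': np.float64(0.1), 'q': array([-1.245,  0.616, -0.013,  1.425,  0.008,  1.103, -0.04 ]), 'joint_vel': array([-0.   , -0.001,  0.   , -0.004,  0.001, -0.001,  0.001]), 'effort': array([ 1.0000e-03, -4.6004e+01,  2.1000e-01, -1.6624e+01, -6.1000e-02,
        1.7000e-02,  0.0000e+00]), 'position': array([0.224, 0.609, 0.218]), 'orientation': array([-5.510e-01, -3.093e+00,  3.000e-03]), 'force': array([-0.149, -0.369,  0.087]), 'torque': array([-0.027,  0.002, -0.005]), 'grasp_force': np.float64(0.0), 'grip_width': np.float64(0.093)}
scene 442.4335626007859 [-0.11993117  0.          0.          0.          0.        ] [[-0.997, 0.071, -0.031, 0.532], [-0.077, -0.879, 0.471, 0.489], [0.006, 0.472, 0.882, 1.051], [0.0, 0.0, 0.0, 1.0]]
top 362.27724393386166 [-0.00220797  0.          0.          0.          0.        ] [[0.013, 0.995, -0.095, 0.476], [-1.0, 0.015, 0.021, -0.05], [0.022, 0.094, 0.995, 1.117], [0.0, 0.0, 0.0, 1.0]]
```

View pics/s0.png

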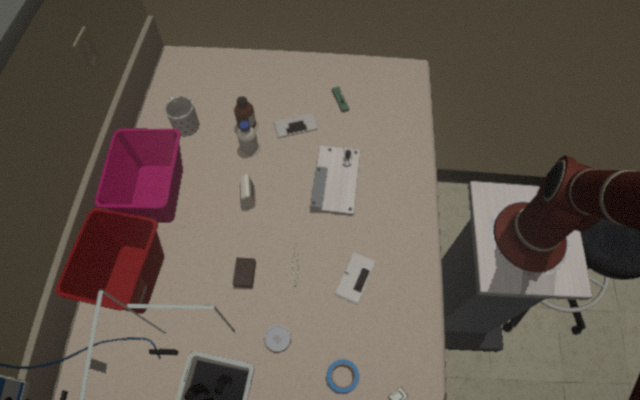

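View pics/t0.png

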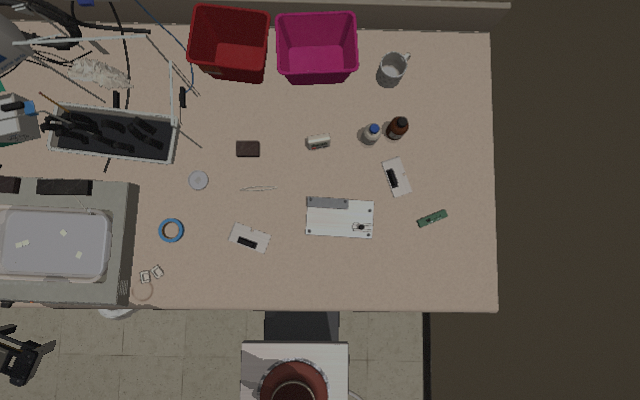

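Blade candidates in the top view are (250,238) and (396,177), with the robot base at about (295,390). The one at (250,238) is nearest the base, so it fits the description. I'll confirm it and the holder in one enlarged crop.

```bash
python3 - <<'E'
from h import *
t=cv2.imread('pics/t0.png');s=cv2.imread('pics/s0.png')
A=cv2.resize(t[185:265,222:382],None,fx=5,fy=5,interpolation=3)
B=cv2.resize(s[245:310,325:385],(240,200),interpolation=3)
C=cv2.resize(s[140:220,300:370],(280,200),interpolation=3)
D=cv2.resize(t[150:205,370:430],(280,200),interpolation=3)
cv2.imwrite('pics/c1.png',np.vstack([A,np.hstack([B,C,D])]))
print(px2w('top',[[250,238],[396,177],[340,218],[294,380]],0.01).round(3))
E
```

```text
[[ 0.459  0.141  0.01 ]
 [ 0.653 -0.304  0.01 ]
 [ 0.523 -0.131  0.01 ]
 [ 0.047 -0.     0.01 ]]
```

View pics/c1.png

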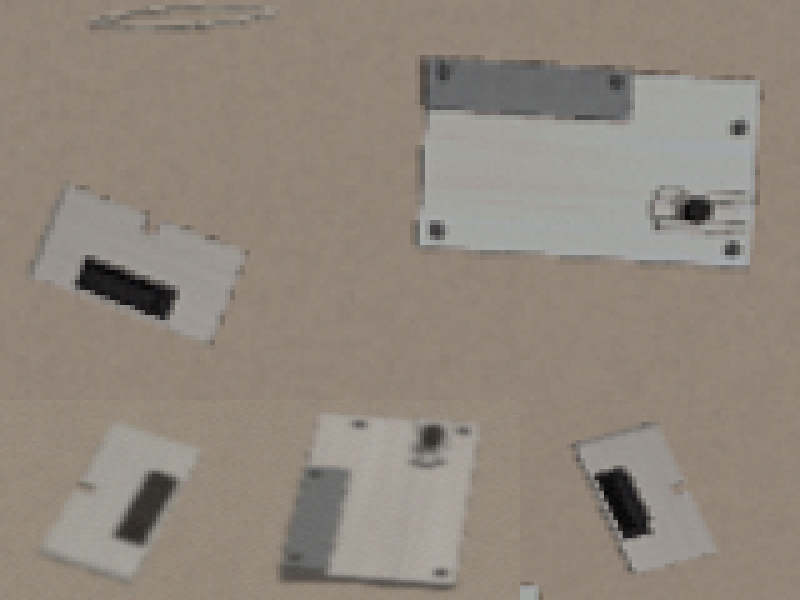

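```bash
cat >> h.py <<'E'
from scipy.optimize import least_squares
def place(L,p):
    c,s=np.cos(p[2]),np.sin(p[2]);L=np.asarray(L,float)
    return np.c_[p[0]+c*L[:,0]-s*L[:,1],p[1]+s*L[:,0]+c*L[:,1],L[:,2]]
def fit(cam,L,px,p0):
    r=least_squares(lambda p:(w2px(cam,place(L,p))-px).ravel(),p0); return r.x,np.abs(r.fun).reshape(-1,2).round(2)
BL=np.array([[30,60,5],[30,-60,5],[-30,-60,5],[-30,60,5]])/1e3
HO=np.array([[29,48,27.5],[29,-76,27.5],[-55,48,14],[-55,-156,14],[60,-156,14]])/1e3
E
python3 - <<'E'
from h import *
f=lambda U:np.array([222,185])+(np.array(U)+.5)/5-.5
b,r=fit('top',BL,f([[68,185],[248,250],[212,343],[32,277]]),[.46,.14,-.3]);print(b.round(4),r.tolist())
h,r=fit('top',HO,f([[422,107],[630,119],[418,243],[748,265],[762,83]]),[.52,-.1,0]);print(h.round(4),r.tolist())
np.savez('est.npz',b=b,h=h)
ims=[]
for cam,fn,(y0,y1,x0,x1),k in(('top','pics/t0.png',(185,265,222,382),5),('scene','pics/s0.png',(140,310,300,390),3)):
    im=cv2.imread(fn)[y0:y1,x0:x1];im=cv2.resize(im,None,fx=k,fy=k,interpolation=3)
    hood=np.array([[29,48,27.5],[29,-76,27.5]])/1e3; bed=np.array([[-55,48,14],[-55,-156,14],[60,-156,14],[60,-76,14]])/1e3
    kn=np.array([[-22.5,-118,51]])/1e3;no=np.array([[30,0,5],[19,0,5]])/1e3;bar=np.array([[-22,22,33],[-22,-22,33],[-10,-22,33],[-10,22,33]])/1e3
    for L,p,cl in((BL,b,1),(hood,h,0),(bed,h,0),(no,b,0),(bar,b,1),(kn,h,0)):
        q=((w2px(cam,place(L,p))-[x0,y0]+.5)*k-.5)
        cv2.polylines(im,[np.round(q).astype(int).reshape(-1,1,2)],bool(cl),(0,0,255),1)
        if len(L)==1: cv2.circle(im,tuple(int(v) for v in q[0]),3,(0,0,255),-1)
    ims.append(im)
c=np.zeros((600,800,3),np.uint8);c[:400,:800]=ims[0];cv2.imwrite('pics/o1.png',c)
o=np.zeros((510,700,3),np.uint8);o[:,:270]=ims[1];raw=cv2.resize(cv2.imread('pics/s0.png')[140:310,300:390],None,fx=3,fy=3,interpolation=3);o[:,300:570]=raw
cv2.imwrite('pics/o2.png',np.vstack([cv2.resize(ims[0],(560,280))[:,:],np.zeros((0,560,3),np.uint8)]))
W=np.zeros((510,800,3),np.uint8);W[:,:270]=ims[1];W[:267,270:800]=cv2.resize(ims[0],(530,267),interpolation=cv2.INTER_AREA);W[270:510,280:760]=cv2.resize(ims[0][80:280,0:400],(480,240))
cv2.imwrite('pics/o3.png',W)
E
```

```text
[ 0.4606  0.1434 -0.3354] [[0.5, 0.33], [0.41, 0.17], [0.59, 0.27], [0.5, 0.13]]
[ 0.5265 -0.0747 -0.0556] [[0.52, 0.39], [0.08, 0.09], [0.61, 0.34], [0.44, 0.58], [0.28, 0.64]]
```

View pics/o3.png

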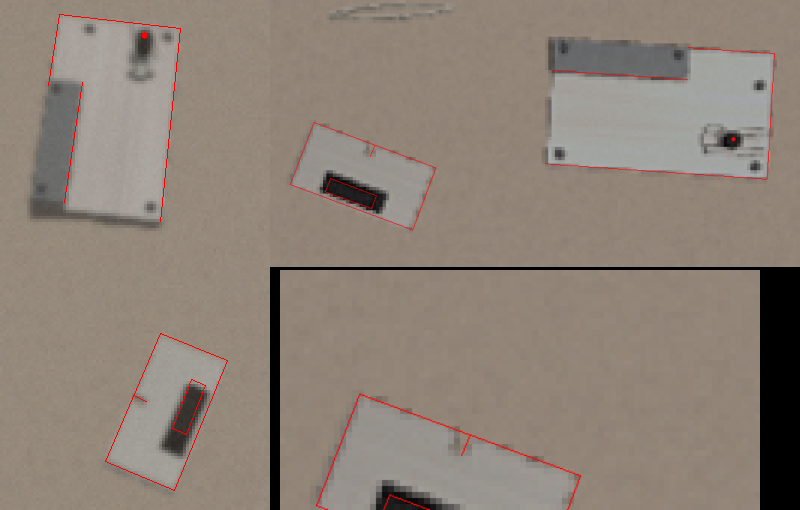

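The views agree: both overlays sit on the blade at (250,238), notch facing away from the robot, and on the holder, whose hood is on the far side and whose knob is at about (362,226). Next I'll work out the approach move.

```bash
cat >> h.py <<'E'
def go(x,y,z,yaw):
    """tool shift (cm) and twist (deg) to TCP x,y,z with tool y axis along world heading yaw (mod pi)"""
    s=state();Rm=R.from_rotvec(s['orientation']).as_matrix();d=Rm.T@(np.array([x,y,z])-s['position'])*100
    ty=Rm[:,1];cur=np.arctan2(ty[1],ty[0]);dw=(yaw-cur+np.pi/2)%np.pi-np.pi/2
    print('shift',d.round(2),'twist',round(float(-np.degrees(dw)),1),'or',round(float(-np.degrees(dw-np.sign(dw)*np.pi)),1),'q7',round(s['q'][6],2),'tilt',Rm[:,2].round(3))
E
python3 - <<'E'
from h import *
e=np.load('est.npz');bar=place([[-.016,0,0]],e['b'])[0];print(bar)
go(bar[0],bar[1],.16,e['b'][2])
print(R.from_rotvec(state()['orientation']).as_matrix().round(3))
E
```

```text
[0.44552077 0.14862618 0.        ]
shift [-36.67 -35.58   5.85] twist 89.0 or -91.0 q7 -0.04 tilt [-0.001 -0.002 -1.   ]
[[-0.938  0.345 -0.001]
 [ 0.345  0.938 -0.002]
 [-0.    -0.002 -1.   ]]
```

Call:
{"api": "move_arm", "payload": {
  "rows": [
    [0,0,-3,0],
    [-12,-12,-3,30],
    [-36.7,-35.6,2,89],
    [-36.7,-35.6,4,89],
    [-36.7,-35.6,5.8,89],
    [-36.7,-35.6,5.8,89],
    [-36.7,-35.6,5.8,89],
    [-36.7,-35.6,5.8,89],
    [-36.7,-35.6,5.8,89],
    [-36.7,-35.6,5.8,89],
    [-36.7,-35.6,5.8,89],
    [-36.7,-35.6,5.8,89]
  ],
  "hand": 5
}}

```text
t: 1.3
position: [0.4471, 0.1436, 0.1601]
orientation: [2.569, 1.803, -0.003]
force: [-0.1, -0.7, 0.5]
grip_width: 0.0501
grasp_force: 0.0
```

```bash
python3 - <<'E'
from h import *
e=np.load('est.npz');bar=place([[-.016,0,0]],e['b'])[0]
go(bar[0],bar[1],.05,e['b'][2]);s=state();print(s['t'],s['position'],s['q'].round(2),s['force'])
E
```

```text
shift [ 0.45 -0.33 11.  ] twist -0.7 or 179.3 q7 -0.42 tilt [ 0.    -0.003 -1.   ]
1.3 [0.44711155 0.143587   0.16005877] [-0.66  0.45  0.43  2.01 -0.26  0.74 -0.42] [-0.06149722 -0.72643655  0.5127578 ]
```

Call:
{"api": "move_arm", "payload": {
  "rows": [
    [0.4,-0.3,4,-0.7],
    [0.4,-0.3,8,-0.7],
    [0.4,-0.3,11,-0.7],
    [0.4,-0.3,11,-0.7],
    [0.4,-0.3,11,-0.7]
  ]
}}

```text
t: 1.8
position: [0.4445, 0.1537, 0.0507]
orientation: [-2.55, -1.835, 0.001]
force: [0.4, 0.7, 0.2]
grip_width: 0.0501
grasp_force: 0.0
```

```bash
python3 - <<'E'
from h import *
e=np.load('est.npz');bar=place([[-.016,0,0]],e['b'])[0]
go(bar[0],bar[1],.009,e['b'][2]);s=state();print(s['t'],s['position'],s['force'])
a=snap('scene','s1.png');b=snap('top','t1.png')
a=cv2.imread('pics/s1.png')[215:335,290:430];b=cv2.imread('pics/t1.png')[185:285,200:310]
cv2.imwrite('pics/c2.png',np.hstack([cv2.resize(a,(400,343),interpolation=3),cv2.resize(b,(377,343),interpolation=3)]))
E
```

```text
shift [-0.44  0.26  4.18] twist 0.7 or -179.3 q7 -0.31 tilt [-0.001 -0.    -1.   ]
1.8 [0.44445181 0.15365516 0.05074922] [0.43351023 0.66984429 0.15206789]
```

View pics/c2.png

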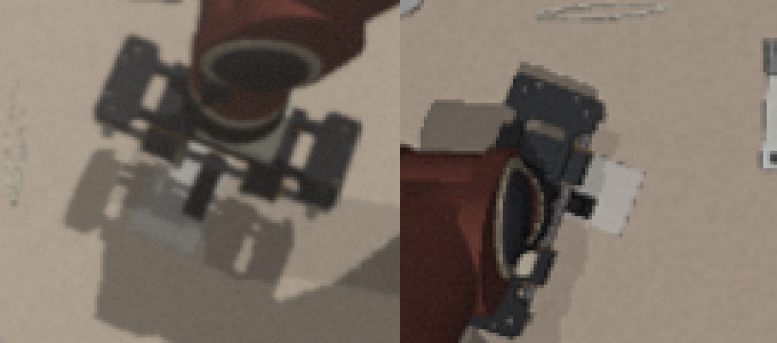

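The view shows the fingers straddling the bar along the blade's x. The first command was accurate and the offset was only lag, so I'll undo the correction, descend and grip.

Call:
{"api": "move_arm", "payload": {
  "rows": [
    [-0.4,0.3,2,0.7],
    [-0.4,0.3,4.1,0.7],
    [-0.4,0.3,4.1,0.7],
    [-0.4,0.3,4.1,0.7],
    [-0.4,0.3,4.1,0.7]
  ]
}}

```text
t: 2.4
position: [0.447, 0.1495, 0.0111]
orientation: [2.56, 1.819, 0.004]
force: [-0.5, -0.2, 0.0]
grip_width: 0.0504
grasp_force: 0.0
```

```bash
python3 - <<'E'
from h import *
e=np.load('est.npz');bar=place([[-.016,0,0]],e['b'])[0]
go(bar[0],bar[1],.009,e['b'][2]);s=state();print(s['t'],s['position'],s['force'])
E
```

```text
shift [-0.14 -0.11  0.21] twist 0.0 or -180.0 q7 -0.27 tilt [ 0.003  0.001 -1.   ]
2.4 [0.44704228 0.14952273 0.01106761] [-0.51253134 -0.21753196  0.02248872]
```

Call:
{"api": "move_arm", "payload": {
  "rows": [
    [0,0,0.2,0],
    [-0.1,-0.1,0.2,0],
    [-0.1,-0.1,0.2,0]
  ]
}}

```text
t: 2.7
position: [0.4446, 0.1485, 0.0079]
orientation: [-2.561, -1.82, -0.0]
force: [0.1, 0.5, 0.4]
grip_width: 0.05
grasp_force: 0.0
```

Call:
{"api": "move_arm", "payload": {
  "rows": [
    [0,0,0,0],
    [0,0,0,0],
    [0,0,0,0],
    [0,0,0,0],
    [0,0,0,0],
    [0,0,0,0]
  ],
  "hand": 0.6
}}

```text
t: 3.3
position: [0.4448, 0.1485, 0.0076]
orientation: [2.561, 1.82, 0.0]
force: [0.3, -0.8, -0.6]
grip_width: 0.012
grasp_force: 30.0
```

```bash
python3 - <<'E'
from h import *
e=np.load('est.npz');h=e['h']
s=state();print(s['t'],s['position'],s['force'],s['grip_width'],s['grasp_force'])
# bar target: blade origin at holder (-32,0): bar at -48
p=place([[-.048,0,0]],h)[0];print(p);go(p[0],p[1],.063,h[2]); go(p[0],p[1],.026,h[2])
E
```

```text
3.3 [0.4448449  0.14845107 0.0076331 ] [ 0.27850792 -0.80548096 -0.55901465] 0.011950009321728466 29.988714158535004
[ 0.47859667 -0.07199456  0.        ]
shift [-19.71  10.44  -5.53] twist -16.0 or 164.0 q7 -0.27 tilt [ 0. -0. -1.]
shift [-19.71  10.44  -1.83] twist -16.0 or 164.0 q7 -0.27 tilt [ 0. -0. -1.]
```

Call:
{"api": "move_arm", "payload": {
  "rows": [
    [0,0,-3,0],
    [0,0,-5.5,0],
    [-4,2,-5.5,-3],
    [-8,4,-5.5,-6],
    [-12,6,-5.5,-9],
    [-16,8,-5.5,-12],
    [-20,10,-5.5,-15],
    [-21.8,11,-5.5,-16],
    [-21.8,11,-5.5,-16],
    [-21.8,11,-5.5,-16],
    [-21.8,11,-5.5,-16]
  ]
}}

```text
t: 4.4
position: [0.4763, -0.0914, 0.0623]
orientation: [-2.278, -2.16, 0.0]
force: [0.8, -0.3, -1.7]
grip_width: 0.0119
grasp_force: 30.0
```

```bash
cat >> h.py <<'E'
def hp():
    """TCP in holder frame (mm), forces in holder axes"""
    h=np.load('est.npz')['h'];s=state();c,n=np.cos(h[2]),np.sin(h[2]);Q=np.array([[c,n],[-n,c]])
    Rm=R.from_rotvec(s['orientation']).as_matrix();ty=Rm[:,1]
    print('t',round(s['t'],2),'holder xy',(Q@(s['position'][:2]-h[:2])*1e3).round(2),'z',round(s['position'][2]*1e3,2),'F',(Q@s['force'][:2]).round(1),round(s['force'][2],1),'Tz',round(s['torque'][2],2),'yawerr',round(np.degrees(np.arctan2(ty[1],ty[0])-h[2]),2),'w',round(s['grip_width']*1e3,2))
E
python3 - <<'E'
from h import *
h=np.load('est.npz')['h'];hp()
p=place([[-.048,-.022,0]],h)[0];go(p[0],p[1],.0226,h[2])
print(state()['q'].round(2));snap('scene','s2.png');snap('top','t2.png')
a=cv2.imread('pics/s2.png')[130:250,280:420];b=cv2.imread('pics/t2.png')[150:270,280:420]
cv2.imwrite('pics/c3.png',np.hstack([cv2.resize(a,(400,343),interpolation=3),cv2.resize(b,(400,343),interpolation=3)]))
E
```

```text
t 4.4 holder xy [-49.17 -19.53] z 62.32 F [ 0.8 -0.2] -1.7 Tz 0.0 yawerr 0.13 w 11.9
shift [-0.25  0.12  3.97] twist 0.1 or -179.9 q7 0.31 tilt [-0.001  0.002 -1.   ]
[ 0.03  0.61  0.17  2.06 -0.21  0.5   0.31]
```

View pics/c3.png

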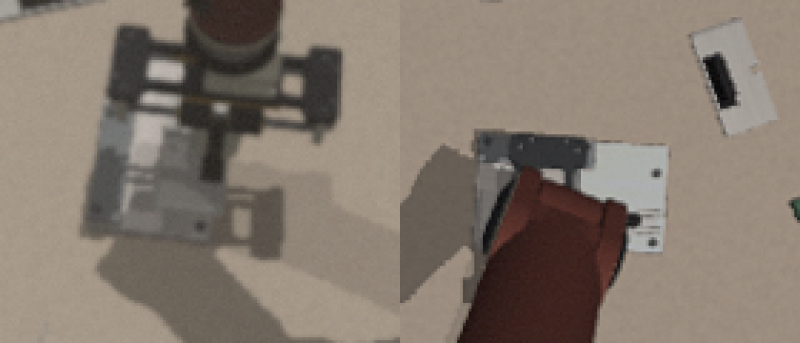

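The gripper holds the blade, at about scene pixel (355,190), over the bed and in front of the hood. Now I'll lower it onto the bed.

Call:
{"api": "move_arm", "payload": {
  "rows": [
    [0,0,1.5,0],
    [0,0,3,0],
    [0,0,3.5,0],
    [0,0,3.8,0],
    [0,0,3.8,0],
    [0,0,3.8,0]
  ]
}}

```text
t: 5.1
position: [0.4773, -0.0935, 0.0251]
orientation: [2.282, 2.158, 0.001]
force: [-0.0, -0.8, -2.0]
grip_width: 0.0115
grasp_force: 30.0
```

```bash
python3 -c "from h import *;hp()"
```

```text
t 5.1 holder xy [-48.13 -21.53] z 25.09 F [ 0.  -0.8] -2.0 Tz 0.02 yawerr -0.01 w 11.54
```

Call:
{"api": "move_arm", "payload": {
  "rows": [
    [0,0,0.1,0],
    [0,0,0.2,0],
    [0,0,0.3,0],
    [0,0,0.3,0],
    [0,0,0.3,0]
  ]
}}

```text
t: 5.6
position: [0.4769, -0.0936, 0.0217]
orientation: [-2.283, -2.158, 0.0]
force: [-0.4, -0.6, -1.9]
grip_width: 0.0116
grasp_force: 30.0
```

Call:
{"api": "move_arm", "payload": {
  "rows": [
    [0,0,0.05,0],
    [0,0,0.05,0],
    [0,0,0.05,0]
  ]
}}

```text
t: 5.9
position: [0.4769, -0.0936, 0.0216]
orientation: [2.283, 2.158, 0.0]
force: [-1.5, 0.5, 5.6]
grip_width: 0.0116
grasp_force: 30.0
```

```bash
python3 -c "from h import *;hp()"
```

```text
t 5.9 holder xy [-48.51 -21.68] z 21.6 F [-1.5  0.4] 5.6 Tz 0.03 yawerr -0.03 w 11.6
```

Call:
{"api": "move_arm", "payload": {
  "rows": [
    [0,0,-0.05,0],
    [0,0.8,-0.05,0],
    [0,1.6,-0.05,0],
    [0,2.4,-0.05,0],
    [0,3.0,-0.05,0],
    [0,3.3,-0.05,0],
    [0,3.3,-0.05,0],
    [0,3.3,-0.05,0]
  ]
}}

```text
t: 6.7
position: [0.5103, -0.0954, 0.0216]
orientation: [2.282, 2.158, 0.001]
force: [-0.4, 0.5, 2.6]
grip_width: 0.0121
grasp_force: 30.0
```

```bash
python3 -c "from h import *;hp()"
```

```text
t 6.7 holder xy [-15.05 -21.65] z 21.63 F [-0.5  0.5] 2.6 Tz -0.01 yawerr -0.02 w 12.07
```

Call:
{"api": "move_arm", "payload": {
  "rows": [
    [0,0.1,0,0],
    [0,0.2,0,0],
    [0,0.3,0,0],
    [0,0.3,0,0],
    [0,0.3,0,0]
  ]
}}

```text
t: 7.2
position: [0.5126, -0.0956, 0.0217]
orientation: [-2.283, -2.158, 0.001]
force: [-3.7, -0.1, 4.7]
grip_width: 0.0118
grasp_force: 30.0
```

Call:
{"api": "move_arm", "payload": {
  "rows": [
    [0,0.05,0,0],
    [0,0.1,0,0],
    [0,0.1,0,0]
  ]
}}

```text
t: 7.5
position: [0.5137, -0.0957, 0.0216]
orientation: [-2.283, -2.158, 0.0]
force: [-2.4, 0.1, 4.6]
grip_width: 0.0114
grasp_force: 30.0
```

Call:
{"api": "move_arm", "payload": {
  "rows": [
    [0,0.03,0,0],
    [0,0.05,0,0],
    [0,0.05,0,0]
  ]
}}

```text
t: 7.8
position: [0.5142, -0.0957, 0.0216]
orientation: [-2.283, -2.158, 0.0]
force: [-2.9, -0.2, 4.2]
grip_width: 0.012
grasp_force: 30.0
```

Call:
{"api": "move_arm", "payload": {
  "rows": [
    [0,0,-0.03,0],
    [0,0.03,-0.03,0],
    [0,0.05,-0.03,0],
    [0,0.05,-0.03,0]
  ]
}}

```text
t: 8.2
position: [0.5148, -0.0957, 0.0217]
orientation: [-2.283, -2.158, 0.0]
force: [-1.4, 0.3, -0.5]
grip_width: 0.0117
grasp_force: 30.0
```

Call:
{"api": "move_arm", "payload": {
  "rows": [
    [0,0.03,0,0],
    [0,0.05,0,0],
    [0,0.05,0,0]
  ]
}}

```text
t: 8.5
position: [0.5149, -0.0957, 0.0217]
orientation: [-2.282, -2.158, 0.001]
force: [-2.1, 0.0, -1.5]
grip_width: 0.0121
grasp_force: 30.0
```

Call:
{"api": "move_arm", "payload": {
  "rows": [
    [0,0.03,0,0],
    [0,0.05,0,0],
    [0,0.05,0,0]
  ]
}}

```text
t: 8.8
position: [0.5149, -0.0958, 0.0217]
orientation: [-2.282, -2.157, 0.002]
force: [-3.4, -1.2, -1.0]
grip_width: 0.0115
grasp_force: 30.0
```

Contact came where the pin should be, with the origin at about 5.6 mm and roughly 3 N. Next I'll scan along +y at that light pressure.

Call:
{"api": "move_arm", "payload": {
  "rows": [
    [0.1,0.03,0,0],
    [0.2,0.03,0,0],
    [0.3,0.03,0,0],
    [0.3,0.03,0,0]
  ]
}}

```text
t: 9.2
position: [0.515, -0.0942, 0.0218]
orientation: [-2.284, -2.156, 0.004]
force: [-4.2, -3.4, 0.0]
grip_width: 0.0118
grasp_force: 30.0
```

```bash
python3 -c "from h import *;hp()"
```

```text
t 9.2 holder xy [-10.37 -20.15] z 21.84 F [-4.  -3.6] 0.0 Tz 0.01 yawerr -0.12 w 11.8
```

Call:
{"api": "move_arm", "payload": {
  "rows": [
    [0.1,0,0,0],
    [0.2,0,0,0],
    [0.2,0,0,0]
  ]
}}

```text
t: 9.5
position: [0.5151, -0.0922, 0.0218]
orientation: [-2.284, -2.156, 0.004]
force: [-5.1, -2.8, -0.6]
grip_width: 0.0117
grasp_force: 30.0
```

```bash
python3 -c "from h import *;hp()"
```

```text
t 9.5 holder xy [-10.41 -18.19] z 21.83 F [-4.9 -3.1] -0.6 Tz 0.03 yawerr -0.12 w 11.69
```

Call:
{"api": "move_arm", "payload": {
  "rows": [
    [0.1,0,0,0],
    [0.2,0,0,0],
    [0.3,0,0,0],
    [0.3,0,0,0]
  ]
}}

```text
t: 9.9
position: [0.5153, -0.0892, 0.0218]
orientation: [-2.284, -2.156, 0.004]
force: [-5.4, -3.0, 0.4]
grip_width: 0.0114
grasp_force: 30.0
```

Call:
{"api": "move_arm", "payload": {
  "rows": [
    [0.1,0,0,0],
    [0.2,0,0,0],
    [0.3,0,0,0],
    [0.3,0,0,0]
  ]
}}

```text
t: 10.3
position: [0.5154, -0.0862, 0.0218]
orientation: [-2.285, -2.156, 0.004]
force: [-4.9, -2.6, -0.6]
grip_width: 0.0117
grasp_force: 30.0
```

```bash
python3 -c "from h import *;hp()"
```

```text
t 10.3 holder xy [-10.42 -12.15] z 21.81 F [-4.8 -2.8] -0.6 Tz -0.1 yawerr -0.13 w 11.71
```

Call:
{"api": "move_arm", "payload": {
  "rows": [
    [0.1,0,0,0],
    [0.2,0,0,0],
    [0.3,0,0,0],
    [0.3,0,0,0]
  ]
}}

```text
t: 10.7
position: [0.5156, -0.0833, 0.0218]
orientation: [-2.285, -2.156, 0.004]
force: [-5.2, -3.6, -0.1]
grip_width: 0.0117
grasp_force: 30.0
```

Call:
{"api": "move_arm", "payload": {
  "rows": [
    [0.1,0,0,0],
    [0.2,0,0,0],
    [0.3,0,0,0],
    [0.3,0,0,0]
  ]
}}

```text
t: 11.1
position: [0.5158, -0.0802, 0.0218]
orientation: [-2.285, -2.156, 0.004]
force: [-6.0, -3.2, 0.1]
grip_width: 0.0119
grasp_force: 30.0
```

```bash
python3 -c "from h import *;hp()"
```

```text
t 11.1 holder xy [-10.4   -6.15] z 21.84 F [-5.8 -3.6] 0.1 Tz -0.05 yawerr -0.14 w 11.9
```

Call:
{"api": "move_arm", "payload": {
  "rows": [
    [0.1,0,0,0],
    [0.2,0,0,0],
    [0.3,0,0,0],
    [0.3,0,0,0]
  ]
}}

```text
t: 11.5
position: [0.516, -0.0773, 0.0218]
orientation: [-2.285, -2.155, 0.004]
force: [-4.2, -2.6, -0.8]
grip_width: 0.0117
grasp_force: 30.0
```

Call:
{"api": "move_arm", "payload": {
  "rows": [
    [0.1,0,0,0],
    [0.2,0,0,0],
    [0.3,0,0,0],
    [0.3,0,0,0]
  ]
}}

```text
t: 11.9
position: [0.5161, -0.0742, 0.0218]
orientation: [-2.285, -2.155, 0.004]
force: [-5.4, -2.9, -0.3]
grip_width: 0.0117
grasp_force: 30.0
```

```bash
python3 -c "from h import *;hp()"
```

```text
t 11.9 holder xy [-10.41  -0.13] z 21.81 F [-5.2 -3.2] -0.3 Tz -0.11 yawerr -0.15 w 11.74
```

Call:
{"api": "move_arm", "payload": {
  "rows": [
    [0.1,0,0,0],
    [0.2,0,0,0],
    [0.3,0,0,0],
    [0.3,0,0,0]
  ]
}}

```text
t: 12.3
position: [0.5163, -0.0712, 0.0218]
orientation: [-2.285, -2.155, 0.004]
force: [-5.0, -2.6, -0.8]
grip_width: 0.0117
grasp_force: 30.0
```

Call:
{"api": "move_arm", "payload": {
  "rows": [
    [0.1,0,0,0],
    [0.2,0,0,0],
    [0.3,0,0,0],
    [0.3,0,0,0]
  ]
}}

```text
t: 12.7
position: [0.5166, -0.068, 0.0218]
orientation: [-2.285, -2.155, 0.004]
force: [-4.5, -2.4, -0.4]
grip_width: 0.012
grasp_force: 30.0
```

```bash
python3 -c "from h import *;hp()"
```

```text
t 12.7 holder xy [-10.31   6.08] z 21.81 F [-4.3 -2.6] -0.4 Tz -0.08 yawerr -0.15 w 12.02
```

Call:
{"api": "move_arm", "payload": {
  "rows": [
    [0.05,0,0,0],
    [0.1,0,0,0],
    [0.15,0,0,0],
    [0.15,0,0,0]
  ]
}}

```text
t: 13.1
position: [0.52, -0.0644, 0.0223]
orientation: [2.28, 2.158, 0.005]
force: [0.4, 0.9, -1.4]
grip_width: 0.0116
grasp_force: 30.0
```

Call:
{"api": "move_arm", "payload": {
  "rows": [
    [0.05,0,0,0],
    [0.1,0,0,0],
    [0.15,0,0,0],
    [0.15,0,0,0]
  ]
}}

```text
t: 13.5
position: [0.5182, -0.064, 0.022]
orientation: [2.283, 2.158, 0.0]
force: [0.3, -0.0, -1.5]
grip_width: 0.0115
grasp_force: 30.0
```

```bash
python3 -c "from h import *;hp()"
```

```text
t 13.5 holder xy [-8.89 10.18] z 22.04 F [0.3 0. ] -1.5 Tz 0.03 yawerr -0.04 w 11.47
```

The notch caught the pin near y=10 mm, with the force gone and x advanced. Now I'll advance gently.

Call:
{"api": "move_arm", "payload": {
  "rows": [
    [0,0.05,0,0],
    [0,0.1,0,0],
    [0,0.15,0,0],
    [0,0.15,0,0],
    [0,0.15,0,0]
  ]
}}

```text
t: 14.0
position: [0.5194, -0.0639, 0.022]
orientation: [2.283, 2.158, -0.0]
force: [-0.0, 0.6, -1.9]
grip_width: 0.0113
grasp_force: 30.0
```

```bash
python3 -c "from h import *;hp()"
```

```text
t 14.0 holder xy [-7.7  10.31] z 21.95 F [-0.   0.6] -1.9 Tz 0.06 yawerr -0.03 w 11.3
```

Call:
{"api": "move_arm", "payload": {
  "rows": [
    [0,0.07,0,0],
    [0,0.14,0,0],
    [0,0.2,0,0],
    [0,0.2,0,0],
    [0,0.2,0,0]
  ]
}}

```text
t: 14.5
position: [0.5215, -0.064, 0.022]
orientation: [2.283, 2.158, 0.0]
force: [0.4, -0.0, -1.9]
grip_width: 0.0117
grasp_force: 30.0
```

Call:
{"api": "move_arm", "payload": {
  "rows": [
    [0,0.07,0,0],
    [0,0.14,0,0],
    [0,0.2,0,0],
    [0,0.2,0,0],
    [0,0.2,0,0]
  ]
}}

```text
t: 15.0
position: [0.5235, -0.0641, 0.022]
orientation: [2.283, 2.158, 0.0]
force: [-0.4, 0.2, -2.4]
grip_width: 0.012
grasp_force: 30.0
```

```bash
python3 -c "from h import *;hp()"
```

```text
t 15.0 holder xy [-3.59 10.36] z 21.95 F [-0.4  0.2] -2.4 Tz 0.03 yawerr -0.02 w 12.04
```

Call:
{"api": "move_arm", "payload": {
  "rows": [
    [0,0.05,0,0],
    [0,0.1,0,0],
    [0,0.15,0,0],
    [0,0.2,0,0],
    [0,0.2,0,0],
    [0,0.2,0,0]
  ]
}}

```text
t: 15.6
position: [0.5252, -0.0643, 0.0219]
orientation: [-2.283, -2.158, 0.001]
force: [-0.3, -0.3, -1.2]
grip_width: 0.0118
grasp_force: 30.0
```

Call:
{"api": "move_arm", "payload": {
  "rows": [
    [0,0.05,0,0],
    [0,0.1,0,0],
    [0,0.1,0,0]
  ]
}}

```text
t: 15.9
position: [0.5252, -0.0643, 0.0218]
orientation: [-2.281, -2.157, 0.003]
force: [-2.2, 0.7, 0.2]
grip_width: 0.0117
grasp_force: 30.0
```

```bash
python3 -c "from h import *;hp()"
```

```text
t 15.9 holder xy [-1.86 10.29] z 21.77 F [-2.3  0.6] 0.2 Tz 0.13 yawerr -0.02 w 11.68
```

Call:
{"api": "move_arm", "payload": {
  "rows": [
    [0,0.05,0.02,-0.2],
    [0,0.1,0.02,-0.4],
    [0,0.1,0.02,-0.4],
    [0,0.1,0.02,-0.4]
  ]
}}

```text
t: 16.3
position: [0.5255, -0.0645, 0.0218]
orientation: [-2.273, -2.164, 0.004]
force: [-5.2, 0.1, 2.6]
grip_width: 0.0121
grasp_force: 30.0
```

```bash
python3 -c "from h import *;hp()"
```

```text
t 16.3 holder xy [-1.62 10.07] z 21.76 F [-5.2 -0.2] 2.6 Tz 0.04 yawerr 0.36 w 12.11
```

Home: 5 N and balanced, with the origin at about 14.8 mm. I'll relax the preload, open slightly and lift.

Call:
{"api": "move_arm", "payload": {
  "rows": [
    [0,0,0.02,0],
    [0,-0.08,0.02,0],
    [0,-0.14,0.02,0],
    [0,-0.14,0.02,0]
  ]
}}

```text
t: 16.7
position: [0.5254, -0.0646, 0.0216]
orientation: [-2.275, -2.166, 0.001]
force: [-4.1, -0.1, 3.3]
grip_width: 0.0119
grasp_force: 30.0
```

Call:
{"api": "move_arm", "payload": {
  "rows": [
    [0,0,0,0],
    [0,0,0,0],
    [0,0,0,0]
  ],
  "hand": 1.8
}}

```text
t: 17.0
position: [0.5281, -0.0642, 0.0219]
orientation: [2.273, 2.164, 0.004]
force: [0.0, 0.4, -0.8]
grip_width: 0.0177
grasp_force: 0.0
```

```bash
python3 -c "from h import *;hp()"
```

```text
t 17.0 holder xy [ 1.03 10.52] z 21.85 F [0.  0.4] -0.8 Tz 0.02 yawerr 0.39 w 17.69
```

Call:
{"api": "move_arm", "payload": {
  "rows": [
    [0,-0.2,0,0],
    [0,-0.2,0,0],
    [0,-0.2,-1.5,0],
    [0,-0.2,-4,0],
    [0,-0.2,-8,0],
    [0,-0.2,-10,0],
    [0,-0.2,-10,0],
    [0,-0.2,-10,0]
  ]
}}

```text
t: 17.8
position: [0.524, -0.064, 0.1215]
orientation: [2.275, 2.166, 0.001]
force: [-0.5, -0.2, 1.0]
grip_width: 0.018
grasp_force: 0.0
```

```bash
python3 - <<'E'
from h import *
hp();h=np.load('est.npz')['h']
# closed fingers behind knob: centre y=-118-8-7.5-12
p=place([[-.0225,-.146,0]],h)[0];go(p[0],p[1],.122,h[2])
snap('scene','s3.png')
a=cv2.imread('pics/s3.png')[130:240,290:390];c=cv2.resize(a,(500,550),interpolation=3)
cv2.imwrite('pics/c4.png',c)
E
```

```text
t 17.8 holder xy [-3.13 10.5 ] z 121.47 F [-0.4 -0.2] 1.0 Tz 0.0 yawerr 0.39 w 18.01
shift [-15.64  -2.04  -0.06] twist 0.4 or -179.6 q7 0.22 tilt [ 0.  0. -1.]
```

View pics/c4.png

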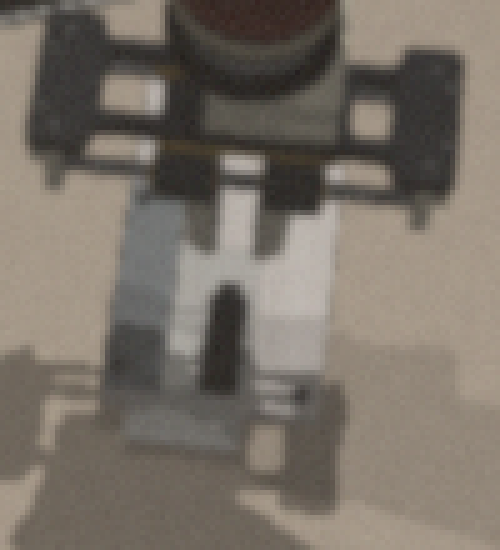

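The blade is on the bed under the hood and released; the bar is at crop (225,340). Next I'll move behind the knob with the fingers shut.

Call:
{"api": "move_arm", "payload": {
  "rows": [
    [-4,-0.5,0,0.4],
    [-8,-1,0,0.4],
    [-12,-1.5,0,0.4],
    [-15.6,-2,0,0.4],
    [-15.6,-2,0,0.4],
    [-15.6,-2,0,0.4],
    [-15.6,-2,0,0.4]
  ],
  "hand": 0
}}

```text
t: 18.55
position: [0.4963, -0.217, 0.1204]
orientation: [-2.278, -2.159, -0.0]
force: [-0.8, -0.2, -0.0]
grip_width: 0.0004
grasp_force: 0.0
```

```bash
python3 - <<'E'
from h import *
hp();h=np.load('est.npz')['h']
p=place([[-.0225,-.146,0]],h)[0];go(p[0],p[1],.034,h[2])
snap('scene','s4.png')
def ov(k=6):
    y0,y1,x0,x1=140,225,300,380
    im=cv2.imread('pics/s4.png')[y0:y1,x0:x1];im=cv2.resize(im,None,fx=k,fy=k,interpolation=3);raw=im.copy()
    for L in ([[-15,70.3,19],[-15,-49.7,19],[29,-49.7,19]],[[-7,32.3,47],[-7,-11.7,47],[5,-11.7,47],[5,32.3,47],[-7,32.3,47]],[[-27.5,-92,22.5],[-17.5,-92,22.5]]):
        q=((w2px('scene',place(np.array(L)/1e3,h))-[x0,y0]+.5)*k-.5)
        cv2.polylines(im,[np.round(q).astype(int).reshape(-1,1,2)],False,(0,0,255),1)
    return np.hstack([cv2.resize(raw,(400,425)),cv2.resize(im,(400,425),interpolation=cv2.INTER_AREA)])
cv2.imwrite('pics/c5.png',ov())
E
```

```text
t 18.55 holder xy [ -22.28 -143.79] z 120.4 F [-0.8 -0.2] -0.0 Tz 0.02 yawerr 0.1 w 0.44
shift [-0.24 -0.    8.64] twist 0.1 or -179.9 q7 0.49 tilt [-0.002  0.002 -1.   ]
```

View pics/c5.png

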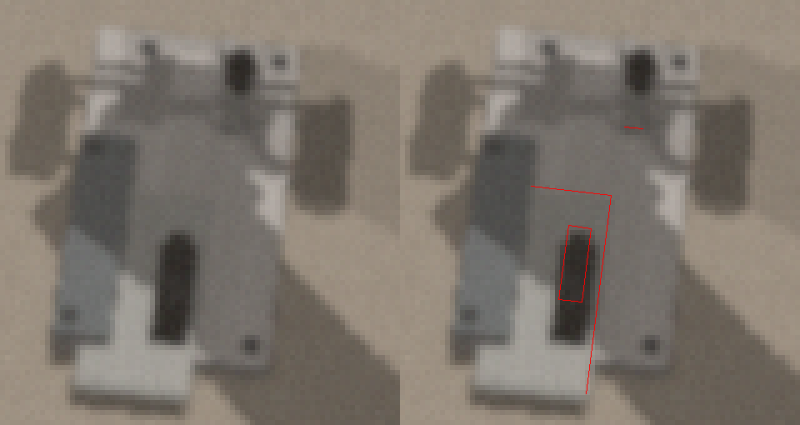

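The blade's front edge and far end match the home overlay (x=15, y≈10). I'll lower behind the knob and push.

Call:
{"api": "move_arm", "payload": {
  "rows": [
    [-0.1,0,3,0],
    [-0.1,0,6,0],
    [-0.1,0,8,0],
    [-0.1,0,8.6,0],
    [-0.1,0,8.6,0],
    [-0.1,0,8.6,0]
  ]
}}

```text
t: 19.2
position: [0.4972, -0.2197, 0.0364]
orientation: [2.281, 2.159, 0.001]
force: [-0.1, 0.7, 0.3]
grip_width: 0.0005
grasp_force: 0.0
```

Call:
{"api": "move_arm", "payload": {
  "rows": [
    [0.3,0,0,0],
    [0.6,0,0,0],
    [0.9,0,0,0],
    [1.2,0,0,0],
    [1.5,0,0,0],
    [1.8,0,0,0],
    [2.1,0,0,0],
    [2.4,0,0,0],
    [2.7,0,0,0],
    [3.0,0,0,0],
    [3.0,0,0,0]
  ]
}}

```text
t: 20.3
position: [0.498, -0.1891, 0.0355]
orientation: [-2.281, -2.159, -0.0]
force: [-0.9, -0.8, -0.1]
grip_width: 0.0006
grasp_force: 0.2
```

```bash
python3 -c "from h import *;hp()"
```

```text
t 20.3 holder xy [ -22.1  -115.89] z 35.46 F [-0.8 -0.9] -0.1 Tz -0.0 yawerr 0.03 w 0.59
```

Call:
{"api": "move_arm", "payload": {
  "rows": [
    [0.4,0,0,0],
    [0.8,0,0,0],
    [1.2,0,0,0],
    [1.6,0,0,0],
    [2.0,0,0,0],
    [2.4,0,0,0],
    [2.8,0,0,0],
    [3.2,0,0,0],
    [3.6,0,0,0],
    [4.0,0,0,0],
    [4.2,0,0,0],
    [4.2,0,0,0]
  ]
}}

```text
t: 21.5
position: [0.5002, -0.1473, 0.0355]
orientation: [-2.281, -2.158, -0.0]
force: [-0.5, 0.5, 0.2]
grip_width: 0.0006
grasp_force: 0.1
```

Call:
{"api": "move_arm", "payload": {
  "rows": [
    [0.1,0,0,0],
    [0.2,0,0,0],
    [0.3,0,0,0],
    [0.4,0,0,0],
    [0.4,0,0,0]
  ]
}}

```text
t: 22.0
position: [0.5005, -0.1447, 0.0356]
orientation: [2.283, 2.157, -0.001]
force: [0.1, -2.3, -0.9]
grip_width: 0.0005
grasp_force: 1.3
```

```bash
python3 -c "from h import *;hp()"
```

```text
t 22.0 holder xy [-22.04 -71.39] z 35.58 F [ 0.3 -2.3] -0.9 Tz -0.02 yawerr -0.05 w 0.53
```

Call:
{"api": "move_arm", "payload": {
  "rows": [
    [0.1,0,0,0],
    [0.15,0,0,0],
    [0.2,0,0,0],
    [0.2,0,0,0]
  ]
}}

```text
t: 22.4
position: [0.5006, -0.1445, 0.0356]
orientation: [2.283, 2.155, -0.003]
force: [-0.0, -5.1, -1.6]
grip_width: 0.0004
grasp_force: 2.9
```

Call:
{"api": "move_arm", "payload": {
  "rows": [
    [0.1,0,0,0],
    [0.15,0,0,0],
    [0.2,0,0,0],
    [0.2,0,0,0]
  ]
}}

```text
t: 22.8
position: [0.5006, -0.1444, 0.0357]
orientation: [2.283, 2.152, -0.005]
force: [-1.9, -8.8, -2.5]
grip_width: 0.0005
grasp_force: 4.2
```

```bash
python3 -c "from h import *;hp()"
```

```text
t 22.8 holder xy [-22.04 -71.03] z 35.69 F [-1.4 -8.9] -2.5 Tz 0.05 yawerr -0.2 w 0.53
```

The knob stopped firmly at the expected end-stop position. I'll back off, lift and check.

Call:
{"api": "move_arm", "payload": {
  "rows": [
    [-0.5,0,0,0],
    [-1.2,0,0,0],
    [-1.5,0,0,0],
    [-1.5,0,-3,0],
    [-1.5,0,-7,0],
    [-5,0,-10,0],
    [-10,0,-12,0],
    [-14,0,-12,0],
    [-18,0,-12,0],
    [-18,0,-12,0],
    [-18,0,-12,0]
  ]
}}

```text
t: 23.9
position: [0.4905, -0.32, 0.1553]
orientation: [-2.284, -2.156, -0.001]
force: [0.3, 0.2, 0.0]
grip_width: 0.0009
grasp_force: 0.0
```

```bash
python3 - <<'E'
from h import *
hp();h=np.load('est.npz')['h'];snap('scene','s5.png');snap('top','t5.png')
o=[]
for cam,fn,(y0,y1,x0,x1) in(('scene','s5',(135,230,305,375)),('top','t5',(185,255,290,385))):
    k=500/(y1-y0) if cam=='scene' else 430/(x1-x0)
    im=cv2.resize(cv2.imread(f'pics/{fn}.png')[y0:y1,x0:x1],None,fx=k,fy=k,interpolation=3)
    for L in ([[-15,70.3,19],[-15,-49.7,19],[29,-49.7,19]],[[-27.5,-28,22.5],[-17.5,-28,22.5]],[[-24.5,-54,51],[-20.5,-54,51]]):
        q=((w2px(cam,place(np.array(L)/1e3,h))-[x0,y0]+.5)*k-.5)
        cv2.polylines(im,[np.round(q).astype(int).reshape(-1,1,2)],False,(0,0,255),1)
    o.append(im)
W=np.zeros((500,800,3),np.uint8);W[:500,:o[0].shape[1]]=o[0][:500];W[:o[1].shape[0],370:370+o[1].shape[1]]=o[1]
cv2.imwrite('pics/c6.png',W)
E
```

```text
t 23.9 holder xy [ -22.35 -246.94] z 155.3 F [0.3 0.2] 0.0 Tz 0.02 yawerr -0.12 w 0.91
```

View pics/c6.png

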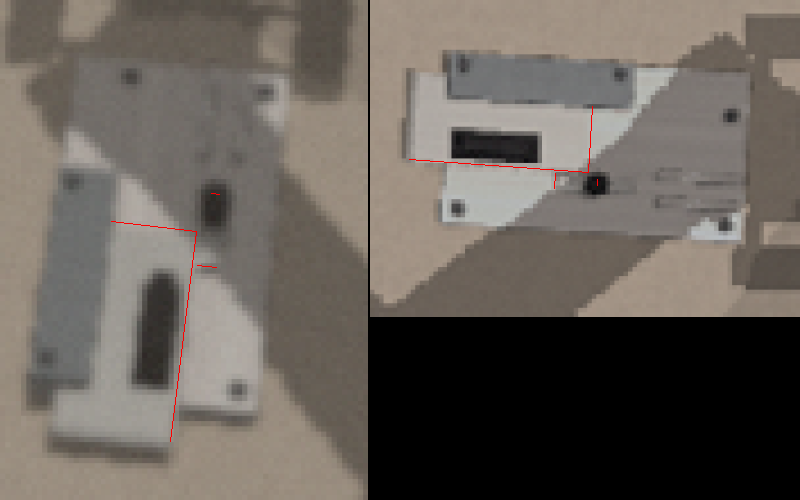

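Both views match the model: the blade is home at x=15, the keeper tip and knob are on their "across" marks, and the arm is clear. I'm handing in.

```bash
python3 -c "from bench import *;print(job_done())"
```

```text
the job is handed in; nothing more can be done
None
```

The blade is home over the pin (found about 10 mm left of the holder's middle), the keeper is fully across, everything is released and the job is handed in at about 24 s; no verdict was returned, but both camera views matched the home position.

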